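# Index a tube plate and shoot its locking bolt

### The job

Turn the round steel tube plate by its orange post until the yellow keeper on its rim faces the sliding bolt, then slide the bolt across by its red knob, fully into the keeper, until the sprung buffer hidden inside is squeezed and the bolt will go no further, so that the plate is locked without rattle; then let go. Feel it home gently: never press the bolt against the keeper with more than 18 N, and leave the loose things on the bench where they are.

Things in the scene. Friction and masses are not known exactly. Their poses are not given: they have to be found in the camera images.
- disc: Round steel tube plate, 240 mm across, 10 mm thick, top 50 mm above the bench, on a stiff vertical pivot: it stays where left (friction 0.25 N m), turns 1.2 rad either way from in line. Origin on the pivot axis at its underside, z up. Keeper on its own +y, orange post on its own -x. Three bare 19 mm tubes up to 75 mm tall stand on it at own x, y (78, 0), (58, -62), (6, -88) mm.
- keeper (a point): Centre of the mouth of the yellow keeper on the plate's rim, 118 mm from the pivot, 66 mm above the bench. Plate's axes: +y out of the mouth, x across it. Mouth 17 mm wide between cheeks 16 mm wide; top 86 mm above the bench. Hidden inside: a sprung buffer, its face 14 to 38 mm behind the mouth (differs each time, not measured: feel it); 1.5 N starts it, 7.5 N squeezes it solid after 6 mm.
- grip_post (a point): Middle of the orange upright post fixed to the plate, by which it is turned: 22 mm in diameter, 62 mm tall from the plate's top (top 112 mm above the bench), 85 mm from the pivot axis; this point is 84 mm above the bench.
- bolt: Sliding bolt: 14 mm round rod, hemispherical nose, in two blue lugs. Origin: tip of the nose, 66 mm above the bench. Own +y points back along the rod; slides along own -y straight at the pivot axis. Friction 8 N (more than the squeezed buffer), stays where left. Nose starts 20 to 40 mm outside the mouth. A few mm out of line it wedges the keeper true; further out it jams on a cheek.
- knob (a point): Red upright knob stem of the bolt, 14 mm in diameter; this point is 92 mm behind the tip of the nose and 110 mm above the bench, the stem's top 130 mm. Two guide lugs stand on the line of travel, 132 to 146 mm and 262 to 276 mm from the pivot axis, tops 80 mm above the bench.
- pipe_ring: Loose steel pipe ring, 42 mm across, 22 mm tall, standing on the blue base beside the bolt. Origin at its underside. To be left alone.
- dome_lid: Loose domed stainless lid, 156 mm across, 63 mm tall with its knob. Origin at its underside. To be left alone.
- oil_can: Loose green can, 52 mm across, 130 mm tall. Origin at its underside. To be left alone.
- tube_end: Loose upright tube end, 48 mm across, 100 mm tall. Origin at its underside. To be left alone.
- mug: Loose white mug, 76 mm across, 85 mm tall. Origin at its underside. To be left alone.
- hammer: Loose hammer lying on the bench. To be left alone.
- wrench: Loose wrench lying on the bench. To be left alone.

How it is judged:
By the outcome, as a careful person would: the job done as asked, in the order asked, and still so for the second after the job is handed in, with the robot touching nothing.
It also fails if it takes over 54 s, if anything falls off the work surface, if the arm or the gripper's body presses on something with over 40 N, if the wrist force passes 120 N, or if a joint passes its speed limit or range.

### The arm

A 6-joint arm with a two-finger parallel gripper is mounted at the origin on the work surface. World frame = base frame: x ahead of the robot, y to its left, z up, the work surface at z = 0. Lengths are in m, angles in rad, forces in N, time in s.
With the tool pointing down it reaches from about 0.325 to 0.775 m from the base axis. Payload 9.3 kg.
Tool frame: the origin (TCP) lies at the very end of the fingers, on their centre line; the grasp point (between the pads) lies bot.pinch_z behind it (bot.pinch_z is the distance from the TCP to the grasp point, in m); x points along the fingers, z is the direction in which the jaws open and shut, and the axes are right-handed (so a half turn about x gives the same grasp; the last joint's range is limited). The gripper opens to 85 mm and grips with 20 to 120 N. Pads are 22 mm wide; open, the fingers measure 114 mm over their backs; the gripper's body (76 mm by 85 mm) begins 54 mm behind the grasp point. The pads swing forward as they close: fully open they stand 13 mm farther back than shut.
Start: joints at [1.062, 0.259, 0.021, 1.334, 0, 1.418], TCP at [0.192, 0.516, 0.231] pointing down, gripper open.
Joint ranges: [-3.04, 3.04], [-0.91, 1.82], [-1.04, 1.36], [-1.92, 1.95], [-1.52, 1.45], [-3.14, 3.14]. Speed limits (rad/s): [2.22, 2.22, 2.79, 3.14, 3.14, 3.14].

### API

Orientations are given as a unit quaternion [w, x, y, z].
In Python, from station import bot gives the robot as it stands.
- The arm moves only by the tool servo_tool, never from a script. Its argument "series" is a list of rows, each an object of numbers: "dx", "dy", "dz": the shift along the tool's x, y, z in cm; "twist": the turn about the tool's x in rad. A call has 1 to 20 rows; each row shifts and turns the commanded pose from where the row before left it, along the tool's axes as they then stand; what a row does not reach is not made up. A row lasts 1/12 s, in which the tool goes at most 41.7 mm and 7.16 degrees, less where a joint would pass 70% of its speed; a pose out of reach is approached as far as the arm can. A call is refused whole if a number of a shift passes 4.17 or a number of a turn 0.125, either way. A call with a gripper value outside its range is refused whole. "gripper" is the closure, from 0 (fully open) to 1 (shut), set as the call begins (left out, the last holds). The fingers move at their own pace and stop on an object; "squeeze" is the grip in N (left out, the last holds). Time passes only in rows, so rows that do not move let the fingers close. It gives the time, the measured TCP pose, the force and the opening at its end, in the units of the state.
- bot.sense(): the state, without advancing time (a new reading comes with each control period).
- bot.read_camera(name): name is "side" or "top"; returns a dict with "pixels" (384x512x3 uint8, red, green, blue), "depth" (384x512 float32, m along the optical axis (not along the pixel's ray), 0 where there is no reading), "fx", "fy", "cx", "cy" (pixels), "R" (3x3) and "t" (3): a world point X has camera coordinates R X + t. Camera axes: x right, y down, z forward; pixel columns grow to the right and rows downward; lengths in m; the calibration is good to about 2 mm. A picture is of the moment at which its call begins.
- bot.finish_job(): hands the job in, once; it reports no verdict.
The state is a dict: "clock": time; "q": joint angles; "joint_velocities": joint speeds; "tau": joint torques, N m; "eef_pos": TCP position; "tool_rot": TCP orientation; "ft_force": force on the tool from outside, world axes, zero at the start; "moment": the same for the moment, N m; "gripper_width": finger opening in m.
Only numpy, scipy, OpenCV 4.12 (cv2) and the standard library are available. Lean on these libraries where they do the work, as an engineer would, in place of code of your own. Each camera call takes 0.05 s, during which the arm holds its last target.

## Working session

There is one attempt and no reset: what is moved stays moved. The work goes in short steps, Python scripts to look and compute and a tool call to move; the robot and the scene stay as the last step left them, time stands still between calls to the robot, and variables do not carry over. Pictures are saved under pics/ and viewed, and the job is handed in when it is done.

Besides the shell and the picture viewer there is one more tool, called after "Call:" as a command line: name --argument value ..., lists and objects as JSON in quotes. servo_tool: Moves the arm, as the interface text tells. Its arguments: {"type":"object","properties":{"series":{"type":"array","items":{"type":"object","properties":{"dx":{"type":"number"},"dy":{"type":"number"},"dz":{"type":"number"},"twist":{"type":"number"}}}},"gripper":{"type":"number"},"squeeze":{"type":"number"}},"required":["series"]}

```bash
ls; mkdir -p pics; python3 - <<'E'
from station import bot
import cv2,numpy as np
s=bot.sense();print(s,bot.pinch_z)
for n in("side","top"):
    c=bot.read_camera(n);cv2.imwrite(f"pics/{n}0.png",c["pixels"][:,:,::-1]);np.savez(f"{n}0.npz",**c)
    print(n,c["fx"],c["cx"],c["cy"],c["R"],c["t"])
E
```

```text
pics
{'clock': 0.0, 'q': array([ 1.06240967e+00,  2.59174102e-01,  2.07587392e-02,  1.33370016e+00,
       -1.58169225e-06,  1.41818169e+00]), 'joint_velocities': array([ 0.00086256, -0.00011437,  0.00013328,  0.00134976, -0.0006543 ,
       -0.00077589]), 'tau': array([ 3.35579163e-03, -5.55640090e+01,  3.44530821e+01,  1.36005887e-02,
       -5.57836734e-05, -6.07570041e-05]), 'eef_pos': array([0.19144543, 0.51530247, 0.23067481]), 'tool_rot': array([ 0.58016579, -0.40384065,  0.58100325,  0.4034298 ]), 'ft_force': array([-0.29123304, -0.35626356,  0.13177626]), 'moment': array([-0.00039183,  0.0431758 , -0.02656834]), 'gripper_width': 0.08521496815745576} 0.0187
side 465.7339141508234 258.3447366513874 187.53733892652858 [[-0.99702333 -0.0770863  -0.00147793]
 [-0.03966881  0.52931931 -0.84749481]
 [ 0.06611254 -0.84491347 -0.53080162]] [0.56306848 0.12030177 1.55320405]
top 392.84500875811244 250.64664396526152 186.25877507442084 [[ 0.00264839 -0.99993973  0.01065467]
 [-0.99614832 -0.00357188 -0.08761144]
 [ 0.08764422 -0.0103816  -0.99609774]] [-9.82258813e-04  5.77690587e-01  1.49423618e+00]
```

View pics/side0.png

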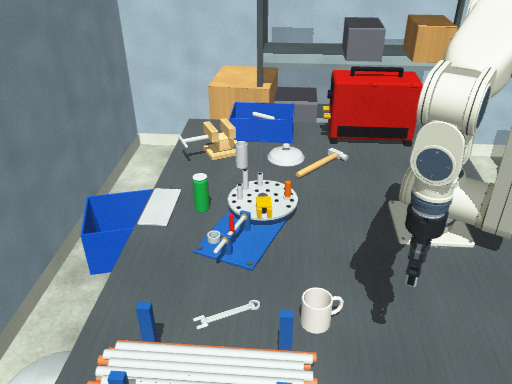

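View pics/top0.png

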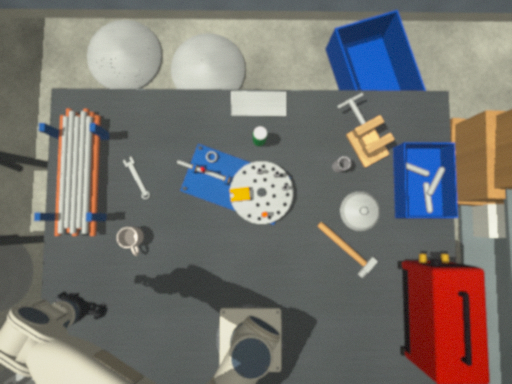

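The side view shows the plate near (263,200), keeper at (264,205), post at (288,188) and red stem at (231,222). In the top view the plate is at (262,192), the keeper at (241,194), the post at (265,214) and the bolt at (200,168). Next I measure these.

```bash
cat > h.py <<'E'
import numpy as np,cv2
def ray(c,u,v):
    R=c["R"];t=c["t"];C=-R.T@t
    d=R.T@np.array([(u-c["cx"])/c["fx"],(v-c["cy"])/c["fy"],1.]);return C,d
def onplane(c,u,v,z):
    C,d=ray(c,u,v);return C+d*(z-C[2])/d[2]
def cloud(c):
    v,u=np.mgrid[0:384,0:512];D=c["depth"].astype(float)
    P=np.stack([(u-c["cx"])/c["fx"]*D,(v-c["cy"])/c["fy"]*D,D],-1)
    return (P-c["t"])@c["R"]
def proj(c,X):
    p=c["R"]@np.asarray(X)+c["t"];return p[0]/p[2]*c["fx"]+c["cx"],p[1]/p[2]*c["fy"]+c["cy"]
def masks(c):
    h=cv2.cvtColor(c["pixels"],cv2.COLOR_RGB2HSV);H,S,V=[h[...,i].astype(int) for i in range(3)]
    return dict(red=((H<5)|(H>172))&(S>140)&(V>60),orange=(H>=6)&(H<=16)&(S>170)&(V>90),yellow=(H>=19)&(H<=30)&(S>150)&(V>90),blue=(H>100)&(H<120)&(S>150))
E
python3 - <<'E'
from h import *
for n,box in(("top",(170,130,310,240)),("side",(185,130,310,275))):
    c=dict(np.load(n+"0.npz"));x0,y0,x1,y1=box
    P=cloud(c);m=masks(c)
    for k,M in m.items():
        B=np.zeros_like(M);B[y0:y1,x0:x1]=M[y0:y1,x0:x1]
        v,u=np.nonzero(B);Q=P[B]
        if len(u): print(n,k,len(u),"uv",u.mean().round(1),v.mean().round(1),u.min(),u.max(),v.min(),v.max(),"med",np.median(Q,0).round(4),"lo",np.percentile(Q,5,0).round(3),"hi",np.percentile(Q,95,0).round(3))
    cv2.imwrite(f"pics/{n}_crop.png",cv2.resize(c["pixels"][y0:y1,x0:x1,::-1],None,fx=4,fy=4,interpolation=cv2.INTER_CUBIC))
E
```

```text
top red 13 uv 202.4 168.8 201 204 167 171 med [0.6302 0.1773 0.1287] lo [0.626 0.173 0.109] hi [0.638 0.181 0.135]
top orange 12 uv 264.5 214.0 263 266 213 215 med [ 0.4693 -0.0487  0.1116] lo [ 0.466 -0.054  0.11 ] hi [ 0.473 -0.043  0.116]
top yellow 218 uv 240.3 193.9 230 250 187 200 med [0.5434 0.0407 0.0871] lo [0.521 0.011 0.082] hi [0.565 0.071 0.093]
top blue 1865 uv 211.5 177.0 181 246 146 208 med [0.6099 0.1517 0.0133] lo [0.521 0.062 0.008] hi [0.706 0.241 0.02 ]
side red 71 uv 231.2 221.6 229 233 214 230 med [0.6314 0.1833 0.1096] lo [0.626 0.179 0.079] hi [0.638 0.187 0.131]
side orange 90 uv 287.4 188.4 285 290 181 196 med [ 0.4702 -0.0412  0.0908] lo [ 0.461 -0.048  0.064] hi [ 0.478 -0.036  0.115]
side yellow 302 uv 261.6 207.0 222 271 196 242 med [0.5477 0.0619 0.0859] lo [0.521 0.012 0.059] hi [0.599 0.102 0.09 ]
side blue 3274 uv 247.2 218.2 194 298 130 270 med [0.5935 0.1214 0.0142] lo [ 0.49  -0.568  0.008] hi [0.706 0.249 0.058]
```

```bash
ls -la pics
```

```text
total 1224
drwxr-xr-x 2 agent agent   4096 Dec  7 13:49 .
drwxr-xr-x 3 agent agent   4096 Dec  7 13:49 ..
-rw-r--r-- 1 agent agent 315665 Dec  7 13:49 side0.png
-rw-r--r-- 1 agent agent 348694 Dec  7 13:49 side_crop.png
-rw-r--r-- 1 agent agent 322282 Dec  7 13:49 top0.png
-rw-r--r-- 1 agent agent 248175 Dec  7 13:49 top_crop.png
```

View pics/top_crop.png

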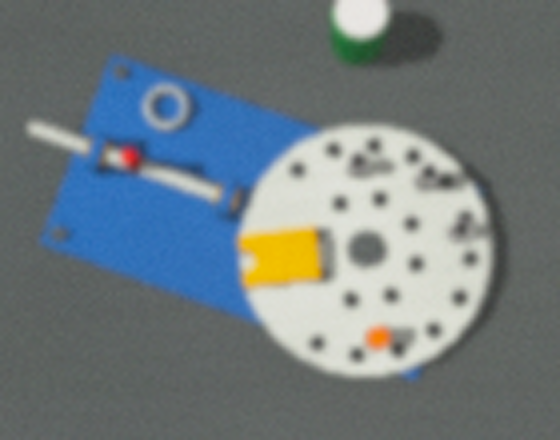

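View pics/side_crop.png

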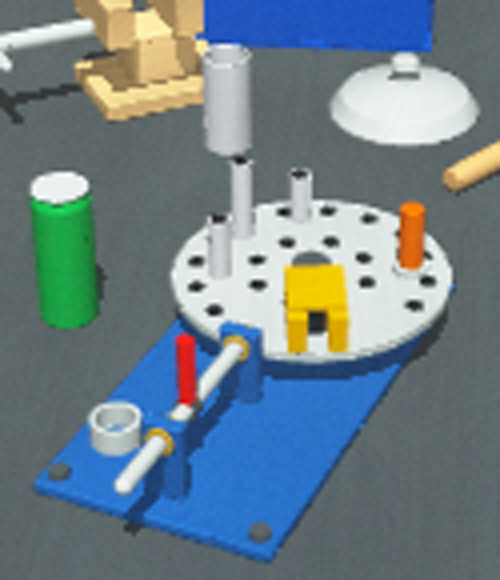

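```bash
python3 - <<'E'
from h import *
T=dict(np.load("top0.npz"));S=dict(np.load("side0.npz"))
P=cloud(T);PS=cloud(S)
# disc: light pixels, z 0.04..0.06
for n,c,Q in(("top",T,P),("side",S,PS)):
    h=cv2.cvtColor(c["pixels"],cv2.COLOR_RGB2HSV)
    M=(abs(Q[...,2]-.05)<.008)&(abs(Q[...,0]-.54)<.16)&(abs(Q[...,1]+.01)<.16)&(h[...,1]<60)
    M=cv2.morphologyEx(M.astype(np.uint8),cv2.MORPH_OPEN,np.ones((3,3)))
    cs,_=cv2.findContours(M,cv2.RETR_EXTERNAL,cv2.CHAIN_APPROX_NONE)
    k=cv2.convexHull(max(cs,key=cv2.contourArea))[:,0,:]
    W=np.array([onplane(c,u,v,.05)[:2] for u,v in k])
    (cc,r)=cv2.minEnclosingCircle(W.astype(np.float32)*1000)
    A=np.c_[2*W,np.ones(len(W))];s=np.linalg.lstsq(A,(W**2).sum(1),rcond=None)[0]
    print(n,"disc",cc,r,"fit",s[:2],np.sqrt(s[2]+s[:2]@s[:2]))
hub=onplane(T,170+367/4,130+249/4,.05);print("hub",hub)
# rod: bright pixels
for n,c,Q in(("top",T,P),("side",S,PS)):
    h=cv2.cvtColor(c["pixels"],cv2.COLOR_RGB2HSV)
    M=(Q[...,2]>.055)&(Q[...,2]<.08)&(h[...,1]<60)&(h[...,2]>120)&(Q[...,1]>.1)&(Q[...,1]<.3)&(Q[...,0]>.55)&(Q[...,0]<.72)
    v,u=np.nonzero(M)
    W=np.array([onplane(c,a,b,.068)[:2] for a,b in zip(u,v)])
    l=cv2.fitLine(W.astype(np.float32),cv2.DIST_HUBER,0,.001,.001).ravel();d=l[:2]*np.sign(l[1])
    print(n,"rod",len(u),l,np.degrees(np.arctan2(d[1],d[0])),W[W[:,1].argmax()],W[W[:,1].argmin()])
    for nm,p in(("fit hub",hub[:2]),):
        e=p-l[2:];print("perp dist pivot",e[0]*d[1]-e[1]*d[0])
m=masks(T);
def edge(c,k,z,roi):
    B=m[k].copy();return B
Y=m["yellow"].astype(np.uint8);Y[:, :225]=0;Y[:,260:]=0
v,u=np.nonzero(Y);W=np.array([onplane(T,a,b,.086)[:2] for a,b in zip(u,v)])
print("yel minrect top",cv2.minAreaRect((W*1000).astype(np.float32)))
print(W.mean(0))
print("post top",onplane(T,264.5,214,.112),"side post axis",onplane(S,287.4,188.4,.087))
print("knob top",onplane(T,202.4,168.8,.125),"side",onplane(S,231.2,221.6,.107))
p=onplane(T,264.5,214,.112)[:2]-hub[:2];print(np.linalg.norm(p),np.degrees(np.arctan2(p[1],p[0])))
p=onplane(S,287.4,188.4,.087)[:2]-hub[:2];print(np.linalg.norm(p),np.degrees(np.arctan2(p[1],p[0])))
for nm,(a,b,c) in dict(k1=(T,202.4,168.8),k2=(S,231.2,221.6)).items():
    p=onplane(a,b,c,.125 if a is T else .107)[:2]-hub[:2];print(nm,np.linalg.norm(p),np.degrees(np.arctan2(p[1],p[0])))
for n,c,Q in(("top",T,P),("side",S,PS)):
    for z0,z1,nm in((.02,.14,"all"),):
        pass
E
```

```text
top disc (553.4773559570312, -37.493797302246094) 119.62039947509766 fit [ 0.5534784  -0.03806753] 0.11869445388866855
side disc (554.8600463867188, -35.47301483154297) 124.23454284667969 fit [ 0.55305519 -0.03598294] 0.12156360081139818
hub [ 0.55281215 -0.04119479  0.05      ]
top rod 140 [0.33557156 0.9420147  0.63526464 0.18999955] 70.3927 [0.66861145 0.279398  ] [0.60099685 0.10160086]
perp dist pivot -8.920422695347929e-05
side rod 153 [0.3409517  0.9400808  0.63687086 0.19105321] 70.06513 [0.66974945 0.27853801] [0.5932342  0.09634763]
perp dist pivot 0.00016337481174444335
yel minrect top ((543.6273193359375, 41.053977966308594), (45.52974319458008, 70.83180236816406), 6.567931652069092)
[0.54373836 0.03956979]
post top [ 0.46928052 -0.04877613  0.112     ] side post axis [ 0.46953601 -0.04726997  0.087     ]
knob top [0.63179343 0.17682907 0.125     ] side [0.63137406 0.18257491 0.107     ]
0.08387496708412623 -174.81403724660376
0.08349744769655926 -175.82753858914822
k1 0.23188886653941737 70.08658440277445
k2 0.23715997758585414 70.65465425327305
```

```bash
cat >> h.py <<'E'
from scipy.spatial.transform import Rotation as Ro
def tool(s):
    w,x,y,z=s["tool_rot"];return Ro.from_quat([x,y,z,w]).as_matrix()
def plan(s,target,jawdeg):
    "shift in tool cm, and twist wanted to bring jaw axis to jawdeg (mod 180)"
    R=tool(s);d=R.T@(np.array(target)-s["eef_pos"])*100
    a=np.degrees(np.arctan2(R[1,2],R[0,2]));e=(jawdeg-a+90)%180-90
    print("pos",s["eef_pos"].round(4),"x",R[:,0].round(3),"jaw yaw",a.round(2),"shift cm",d.round(2),"yaw err deg",e.round(2),"=twist rad",(-np.radians(e)).round(3),"J6",s["q"][5].round(2))
E
python3 - <<'E'
from h import *
from station import bot
s=bot.sense()
print(tool(s).round(4));plan(s,[.4695,-.047,.2],96)
plan(s,[.4695,-.047,.2],6)
E
```

```text
[[-6.000e-04 -9.374e-01  3.484e-01]
 [-1.000e-03  3.484e-01  9.374e-01]
 [-1.000e+00  2.000e-04 -1.200e-03]]
pos [0.1915 0.5153 0.2307] x [-0.001 -0.001 -1.   ] jaw yaw 69.61 shift cm [  3.12 -45.65 -43.02] yaw err deg 26.39 =twist rad -0.461 J6 1.42
pos [0.1915 0.5153 0.2307] x [-0.001 -0.001 -1.   ] jaw yaw 69.61 shift cm [  3.12 -45.65 -43.02] yaw err deg -63.61 =twist rad 1.11 J6 1.42
```

Call:
servo_tool --series '[{"dy":-2.5,"dz":-2.35},{"dy":-2.5,"dz":-2.35},{"dy":-2.5,"dz":-2.35},{"dy":-2.5,"dz":-2.35},{"dy":-2.5,"dz":-2.35},{"dy":-2.5,"dz":-2.35},{"dy":-2.5,"dz":-2.35},{"dy":-2.5,"dz":-2.35},{"dy":-2.5,"dz":-2.35},{"dy":-2.5,"dz":-2.35},{"dy":-2.5,"dz":-2.35},{"dy":-2.5,"dz":-2.35},{"dy":-2.5,"dz":-2.35},{"dy":-2.5,"dz":-2.35},{"dy":-2.5,"dz":-2.35},{"dy":-2.5,"dz":-2.35},{"dy":-2.5,"dz":-2.35},{"dy":-2.5,"dz":-2.35}]' --gripper 0

```text
invalid input
```

Call:
servo_tool --series '[{"twist":-0.115},{"twist":-0.115},{"twist":-0.115},{"twist":-0.115},{}]'

```text
invalid input
```

```bash
python3 - <<'E'
from h import *
from station import bot
s=bot.sense();print(s["clock"],s["q"].round(2),s["ft_force"].round(2))
plan(s,[.4695,-.047,.068],96)
E
```

```text
0.1 [ 1.06  0.26  0.02  1.33 -0.    1.42] [ 0.07 -0.13 -0.33]
pos [0.1915 0.5153 0.2307] x [-0.001 -0.001 -1.   ] jaw yaw 69.61 shift cm [ 16.32 -45.65 -43.01] yaw err deg 26.39 =twist rad -0.461 J6 1.42
```

Call:
servo_tool --series '[{"dx":0,"dy":-2.5,"dz":-2.35,"twist":0},{"dx":0,"dy":-2.5,"dz":-2.35,"twist":0}]'

```text
clock: 0.27
eef_pos: [0.2217, 0.4539, 0.2303]
tool_rot: [0.58, -0.405, 0.581, 0.404]
ft_force: [1.7, 0.5, -0.1]
gripper_width: 0.0856
```

Call:
servo_tool --series '[{"dx":0,"dy":-2.5,"dz":-2.35,"twist":0},{"dx":0,"dy":-2.5,"dz":-2.35,"twist":0},{"dx":0,"dy":-2.5,"dz":-2.35,"twist":0},{"dx":0,"dy":-2.5,"dz":-2.35,"twist":0},{"dx":0,"dy":-2.5,"dz":-2.35,"twist":0},{"dx":0,"dy":-2.5,"dz":-2.35,"twist":0},{"dx":0,"dy":-2.5,"dz":-2.35,"twist":0},{"dx":0,"dy":-2.5,"dz":-2.35,"twist":0},{"dx":0,"dy":-2.5,"dz":-2.35,"twist":0},{"dx":0,"dy":-2.5,"dz":-2.35,"twist":0},{"dx":0,"dy":-2.5,"dz":-2.35,"twist":0},{"dx":0,"dy":-2.5,"dz":-2.35,"twist":0},{"dx":0,"dy":-2.5,"dz":-2.35,"twist":0},{"dx":0,"dy":-2.5,"dz":-2.35,"twist":0},{"dx":0,"dy":-2.5,"dz":-2.35,"twist":0},{"dx":0,"dy":-2.5,"dz":-2.35,"twist":0}]'

```text
clock: 1.6
eef_pos: [0.4663, -0.0395, 0.2311]
tool_rot: [0.581, -0.403, 0.581, 0.404]
ft_force: [0.2, 0.2, -0.9]
gripper_width: 0.0858
```

Call:
servo_tool --series '[{"dx":0,"dy":0,"dz":0,"twist":-0.115},{"dx":0,"dy":0,"dz":0,"twist":-0.115},{"dx":0,"dy":0,"dz":0,"twist":-0.115},{"dx":0,"dy":0,"dz":0,"twist":-0.115},{"dx":0,"dy":0,"dz":0,"twist":0}]'

```text
clock: 2.02
eef_pos: [0.4659, -0.0378, 0.231]
tool_rot: [0.472, -0.526, 0.472, 0.527]
ft_force: [0.4, -0.5, -0.8]
gripper_width: 0.0851
```

```bash
python3 - <<'E'
from h import *
from station import bot
s=bot.sense();print(s["clock"],s["q"].round(2),s["ft_force"].round(2))
plan(s,[.4695,-.047,.068],96)
E
```

```text
2.0167 [-0.26  0.12 -0.16  1.29 -0.   -0.37] [ 0.43 -0.5  -0.82]
pos [ 0.4659 -0.0378  0.231 ] x [-0.001  0.    -1.   ] jaw yaw 96.25 shift cm [16.3  -0.27 -0.95] yaw err deg -0.25 =twist rad 0.004 J6 -0.37
```

Call:
servo_tool --series '[{"dx":0,"dy":-0.27,"dz":-0.95,"twist":0},{"dx":2.7,"dy":0,"dz":0,"twist":0},{"dx":2.7,"dy":0,"dz":0,"twist":0},{"dx":2.7,"dy":0,"dz":0,"twist":0},{"dx":2.7,"dy":0,"dz":0,"twist":0},{"dx":2.7,"dy":0,"dz":0,"twist":0},{"dx":1.9,"dy":0,"dz":0,"twist":0},{"dx":0.9,"dy":0,"dz":0,"twist":0},{"dx":0,"dy":0,"dz":0,"twist":0}]'

```text
clock: 2.77
eef_pos: [0.4689, -0.047, 0.0666]
tool_rot: [0.473, -0.524, 0.475, 0.526]
ft_force: [0.9, 0.7, -0.6]
gripper_width: 0.0855
```

Call:
servo_tool --series '[{"dx":0,"dy":0,"dz":0,"twist":0},{"dx":0,"dy":0,"dz":0,"twist":0},{"dx":0,"dy":0,"dz":0,"twist":0},{"dx":0,"dy":0,"dz":0,"twist":0},{"dx":0,"dy":0,"dz":0,"twist":0},{"dx":0,"dy":0,"dz":0,"twist":0},{"dx":0,"dy":0,"dz":0,"twist":0},{"dx":0,"dy":0,"dz":0,"twist":0},{"dx":0,"dy":0,"dz":0,"twist":0}]' --gripper 0.7 --squeeze 30

```text
clock: 3.52
eef_pos: [0.4701, -0.0472, 0.0685]
tool_rot: [-0.473, 0.526, -0.473, -0.525]
ft_force: [0.9, -2.4, 1.5]
gripper_width: 0.0256
```

```bash
python3 - <<'E'
from h import *
from station import bot
s=bot.sense();print(s["clock"],s["q"].round(2),s["ft_force"].round(2),s["moment"].round(2),s["gripper_width"])
plan(s,[.4695,-.047,.068],96)
for n in("side","top"):
    c=bot.read_camera(n);np.savez(n+"1.npz",**c)
    x0,y0,x1,y1=(170,130,310,240) if n=="top" else (185,130,310,275)
    cv2.imwrite(f"pics/{n}1.png",cv2.resize(c["pixels"][y0:y1,x0:x1,::-1],None,fx=4,fy=4))
E
```

```text
3.5167 [-0.28  0.24 -0.45  0.88 -0.   -0.38] [ 0.86 -2.44  1.5 ] [-0.56 -0.1   0.02] 0.025610166206460245
pos [ 0.4701 -0.0472  0.0685] x [ 0.001 -0.001 -1.   ] jaw yaw 95.96 shift cm [0.05 0.05 0.02] yaw err deg 0.04 =twist rad -0.001 J6 -0.38
```

View pics/side1.png

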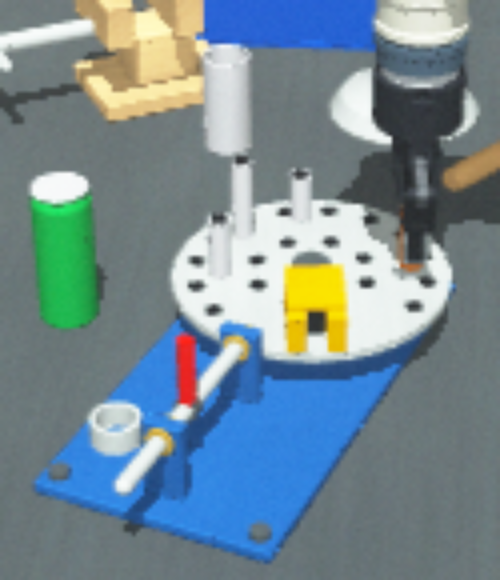

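Call:
servo_tool --series '[{"dx":0,"dy":0,"dz":0,"twist":0},{"dx":0,"dy":0,"dz":0,"twist":0},{"dx":0,"dy":0,"dz":0,"twist":0}]' --gripper 0.85 --squeeze 30

```text
clock: 3.87
eef_pos: [0.4699, -0.0471, 0.0685]
tool_rot: [-0.473, 0.526, -0.473, -0.525]
ft_force: [-0.3, -3.5, 5.3]
gripper_width: 0.0211
```

Call:
servo_tool --series '[{"dx":0,"dy":-0.009,"dz":0.385,"twist":0.0454},{"dx":0,"dy":-0.009,"dz":0.385,"twist":0.0454},{"dx":0,"dy":-0.009,"dz":0.385,"twist":0.0454},{"dx":0,"dy":-0.009,"dz":0.385,"twist":0.0454},{"dx":0,"dy":-0.009,"dz":0.385,"twist":0.0454},{"dx":0,"dy":-0.009,"dz":0.385,"twist":0.0454},{"dx":0,"dy":-0.009,"dz":0.385,"twist":0.0454},{"dx":0,"dy":-0.009,"dz":0.385,"twist":0.0454},{"dx":0,"dy":-0.009,"dz":0.385,"twist":0.0454},{"dx":0,"dy":-0.009,"dz":0.385,"twist":0.0454},{"dx":0,"dy":0,"dz":0,"twist":0},{"dx":0,"dy":0,"dz":0,"twist":0}]'

```text
clock: 4.87
eef_pos: [0.4753, -0.0087, 0.0685]
tool_rot: [0.58, -0.406, 0.578, 0.406]
ft_force: [5.4, -0.5, 2.6]
gripper_width: 0.0209
```

```bash
cat > look.py <<'E'
from h import *
from station import bot
import sys
k=sys.argv[1]
s=bot.sense();print(s["clock"],s["ft_force"].round(2),s["moment"].round(2),s["gripper_width"].round(4))
plan(s,s["eef_pos"],70)
for n in("side","top"):
    c=bot.read_camera(n);np.savez(n+k+".npz",**c)
    x0,y0,x1,y1=(170,130,310,240) if n=="top" else (185,130,310,275)
    cv2.imwrite(f"pics/{n}{k}.png",cv2.resize(c["pixels"][y0:y1,x0:x1,::-1],None,fx=4,fy=4))
    m=masks(c)["yellow"].copy();m[:, :225]=0;m[:,272:]=0;m[220:]=0
    v,u=np.nonzero(m);Q=cloud(c)
    W=np.array([onplane(c,a,b,.086)[:2] for a,b in zip(u,v) if Q[b,a,2]>.078])
    if len(W):
        r=cv2.minAreaRect((W*1000).astype(np.float32));ctr=W.mean(0)-[.553,-.0385]
        print(n,len(W),"yellow",r,"mean brg",np.degrees(np.arctan2(ctr[1],ctr[0])).round(2))
E
python3 look.py 2
```

```text
Traceback (most recent call last):
  File "look.py", line 5, in <module>
    s=bot.sense();print(s["clock"],s["ft_force"].round(2),s["moment"].round(2),s["gripper_width"].round(4))
                                                                               ^^^^^^^^^^^^^^^^^^^^^^^^
AttributeError: 'float' object has no attribute 'round'
```

```bash
sed -i 's/s\["gripper_width"\].round(4)/s["gripper_width"]/' look.py; python3 look.py 2
```

```text
4.8667 [ 5.35 -0.5   2.63] [-0.09 -0.95 -0.06] 0.020941309286745903
pos [ 0.4753 -0.0087  0.0685] x [ 0.002  0.001 -1.   ] jaw yaw 70.07 shift cm [0. 0. 0.] yaw err deg -0.07 =twist rad 0.001 J6 0.15
side 222 yellow ((582.8096313476562, 42.47380828857422), (84.04082489013672, 54.574127197265625), 69.26740264892578) mean brg 70.06
top 213 yellow ((582.6573486328125, 37.609375), (69.63855743408203, 46.389984130859375), 68.30415344238281) mean brg 68.12
```

View pics/side2.png

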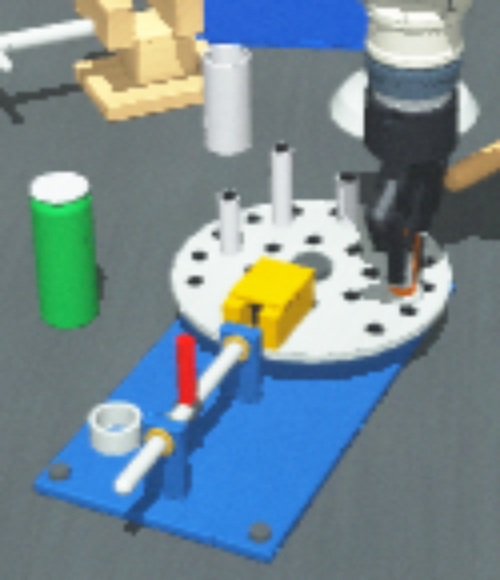

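View pics/top2.png

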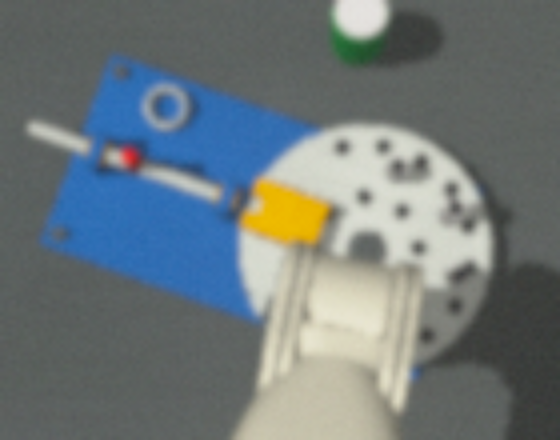

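```bash
cat > keep.py <<'E'
from h import *
import sys
L0=np.array([.6353,.190]);a=np.radians(70.3);d=np.array([np.cos(a),np.sin(a)]);n=np.array([-d[1],d[0]]) # n: ccw side
for k in sys.argv[1:]:
  for nm in("top","side"):
    c=dict(np.load(f"{nm}{k}.npz"))
    h=cv2.cvtColor(c["pixels"],cv2.COLOR_RGB2HSV)
    S=4
    big=cv2.resize(c["pixels"],None,fx=S,fy=S,interpolation=cv2.INTER_CUBIC);h=cv2.cvtColor(big,cv2.COLOR_RGB2HSV)
    M=(h[...,0]>=17)&(h[...,0]<=32)&(h[...,1]>140)&(h[...,2]>(120 if nm=="top" else 222))
    M[:, :225*S]=0;M[:,272*S:]=0;M[220*S:]=0;M[:180*S]=0
    M=cv2.morphologyEx(M.astype(np.uint8),cv2.MORPH_OPEN,np.ones((5,5)))
    cs,_=cv2.findContours(M,cv2.RETR_EXTERNAL,cv2.CHAIN_APPROX_NONE);C=max(cs,key=cv2.contourArea)[:,0,:]
    v=h[...,2][M>0];
    W=np.array([onplane(c,(x+.5)/S-.5,(y+.5)/S-.5,.086)[:2] for x,y in C])
    r=cv2.minAreaRect((W*1000).astype(np.float32))
    al=(W-L0)@d+.242;la=(W-L0)@n
    sel=(al>al.min()+.015)&(al<al.max()-.02)
    out=[]
    for sg in(1,-1):
        q=sel&(sg*(la-np.median(la))>.01)
        p=np.polyfit(al[q],la[q],1);out.append((p[0],np.polyval(p,.118)))
    print(k,nm,"rect",np.round(r[0],1),np.round(r[1],1),round(r[2],1),"V pct",np.percentile(v,[5,50,95]),"edge ang deg",[round(np.degrees(o[0])+70.3,2) for o in out],"mid offset at mouth mm",round(500*(out[0][1]+out[1][1]),2),"width",round(1000*(out[0][1]-out[1][1]),1))
    B=big[170*S:230*S,205*S:285*S].copy();cv2.drawContours(B,[C[:,None,:]-[205*S,170*S]],-1,(255,0,0),1)
    cv2.imwrite(f"pics/keep_{nm}{k}.png",B[...,::-1])
E
python3 keep.py 0 2 
```

```text
0 top rect [544.1  41.3] [47.4 71.3] 6.7 V pct [217. 239. 241.] edge ang deg [np.float64(90.17), np.float64(91.22)] mid offset at mouth mm 51.95 width 47.6
0 side rect [544.7  43.8] [48.4 79.9] 5.8 V pct [230. 242. 246.] edge ang deg [np.float64(82.89), np.float64(84.57)] mid offset at mouth mm 46.1 width 44.7
2 top rect [576.9  37.3] [40.1 80.8] 0.2 V pct [195.45 234.   238.  ] edge ang deg [np.float64(78.44), np.float64(91.06)] mid offset at mouth mm 11.21 width 29.5
2 side rect [587.6  58.1] [122.1  55.9] 78.5 V pct [229. 250. 253.] edge ang deg [np.float64(71.66), np.float64(83.45)] mid offset at mouth mm 2.69 width 38.5
```

```bash
python3 -c "
import cv2,numpy as np
a=cv2.imread('pics/keep_top2.png');b=cv2.imread('pics/keep_side2.png')
cv2.imwrite('pics/keepboth2.png',cv2.resize(np.vstack([a,b]),None,fx=1.25,fy=1.25))"
```

```text
(no output)
```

View pics/keepboth2.png

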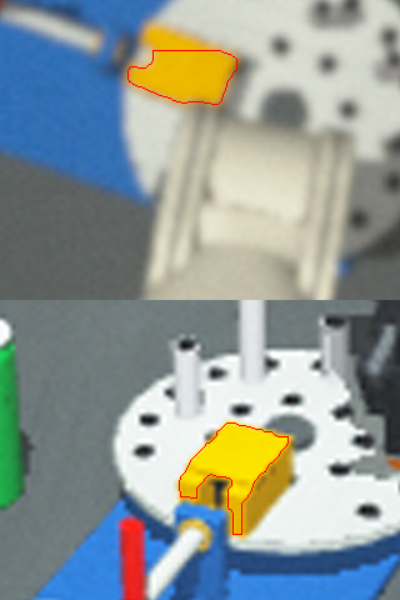

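```bash
sed -i 's/M\[:180\*S\]=0/M[:170*S]=0/; s/else 222/else 244/' keep.py; python3 keep.py 0 2; python3 -c "
import cv2,numpy as np
a=cv2.imread('pics/keep_top2.png');b=cv2.imread('pics/keep_side2.png')
cv2.imwrite('pics/keepboth2b.png',cv2.resize(np.vstack([a,b]),None,fx=1.25,fy=1.25))"
```

```text
0 top rect [544.1  41.3] [47.4 71.3] 6.7 V pct [217. 239. 241.] edge ang deg [np.float64(90.17), np.float64(91.22)] mid offset at mouth mm 51.95 width 47.6Traceback (most recent call last):
  File "keep.py", line 13, in <module>
    cs,_=cv2.findContours(M,cv2.RETR_EXTERNAL,cv2.CHAIN_APPROX_NONE);C=max(cs,key=cv2.contourArea)[:,0,:]
                                                                       ~~~^^^^^^^^^^^^^^^^^^^^^^^^
ValueError: max() iterable argument is empty
```

```bash
python3 keep.py 2; python3 -c "
import cv2,numpy as np
a=cv2.imread('pics/keep_top2.png');b=cv2.imread('pics/keep_side2.png')
cv2.imwrite('pics/keepboth2c.png',cv2.resize(np.vstack([a,b]),None,fx=1.25,fy=1.25))"
```

```text
2 top rect [582.6  37.3] [74.6 48.5] 68.3 V pct [199. 234. 237.] edge ang deg [np.float64(78.44), np.float64(68.74)] mid offset at mouth mm -0.27 width 52.5
2 side rect [581.6  30.6] [60.6 47.9] 67.6 V pct [248.  251.  253.1] edge ang deg [np.float64(67.44), np.float64(61.15)] mid offset at mouth mm -7.81 width 50.0
```

View pics/keepboth2c.png

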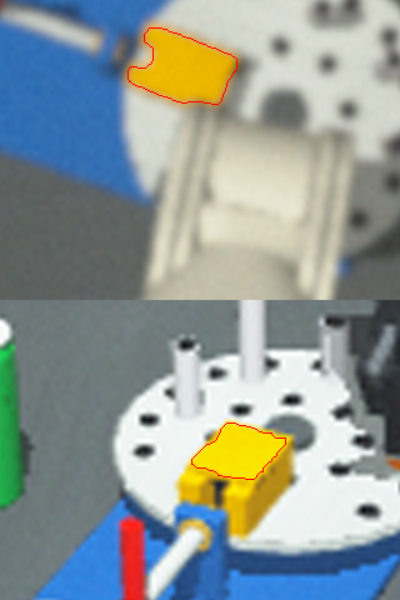

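Call:
servo_tool --series '[{"dx":0,"dy":0,"dz":-0.09,"twist":-0.01},{"dx":0,"dy":0,"dz":-0.09,"twist":-0.01},{"dx":0,"dy":0.0,"dz":-0.07,"twist":-0.01},{"dx":0,"dy":0,"dz":0,"twist":0},{"dx":0,"dy":0,"dz":0,"twist":0}]'

```text
clock: 5.38
eef_pos: [0.4743, -0.0114, 0.0685]
tool_rot: [0.573, -0.415, 0.572, 0.414]
ft_force: [5.4, 0.1, 2.8]
gripper_width: 0.0215
```

Call:
servo_tool --series '[{"dx":0,"dy":0,"dz":0,"twist":0},{"dx":0,"dy":0,"dz":0,"twist":0},{"dx":0,"dy":0,"dz":0,"twist":0},{"dx":0,"dy":0,"dz":0,"twist":0},{"dx":0,"dy":0,"dz":0,"twist":0},{"dx":0,"dy":0,"dz":0,"twist":0}]' --gripper 0.3

```text
clock: 5.88
eef_pos: [0.4734, -0.0113, 0.0681]
tool_rot: [0.573, -0.414, 0.573, 0.414]
ft_force: [0.9, 0.7, -0.2]
gripper_width: 0.0599
```

Call:
servo_tool --series '[{"dx":-2.5,"dy":0,"dz":0,"twist":0},{"dx":-3.5,"dy":0,"dz":0,"twist":0},{"dx":-3.5,"dy":0,"dz":0,"twist":0},{"dx":-3.5,"dy":0,"dz":0,"twist":0},{"dx":-1.5,"dy":3,"dz":0,"twist":0},{"dx":0,"dy":4,"dz":0,"twist":0},{"dx":0,"dy":3,"dz":0,"twist":0},{"dx":0,"dy":0,"dz":0,"twist":0}]' --gripper 0

```text
clock: 6.55
eef_pos: [0.374, 0.0216, 0.2137]
tool_rot: [0.573, -0.414, 0.573, 0.415]
ft_force: [1.4, -1.3, 0.0]
gripper_width: 0.0855
```

```bash
python3 look.py 3; python3 keep.py 3; python3 -c "
import cv2,numpy as np
a=cv2.imread('pics/keep_top3.png');b=cv2.imread('pics/keep_side3.png')
cv2.imwrite('pics/keepboth3.png',cv2.resize(np.vstack([a,b]),None,fx=1.25,fy=1.25))"
```

```text
6.55 [ 1.38 -1.27  0.03] [ 0.02 -0.06 -0.03] 0.08552787248010972
pos [0.374  0.0216 0.2137] x [-0.001  0.    -1.   ] jaw yaw 71.74 shift cm [0. 0. 0.] yaw err deg -1.74 =twist rad 0.03 J6 0.15
side 225 yellow ((583.5635375976562, 57.055912017822266), (114.1438980102539, 55.121055603027344), 71.65565490722656) mean brg 72.22
top 221 yellow ((580.5059814453125, 38.668601989746094), (70.57902526855469, 45.97880172729492), 71.6865005493164) mean brg 70.37
3 top rect [580.   37.9] [74.1 48. ] 70.5 V pct [200. 234. 237.] edge ang deg [np.float64(70.6), np.float64(70.97)] mid offset at mouth mm 1.06 width 46.2
3 side rect [579.3  30.9] [60.7 47.8] 70.9 V pct [247.   250.   253.85] edge ang deg [np.float64(72.26), np.float64(67.51)] mid offset at mouth mm -1.08 width 48.9
```

View pics/keepboth3.png

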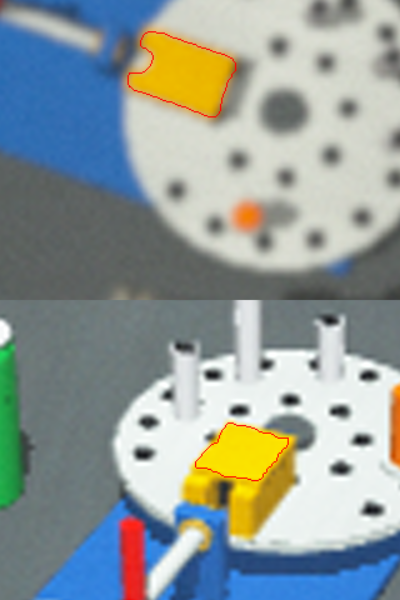

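```bash
python3 - <<'E'
from h import *
from station import bot
plan(bot.sense(),[.632,.181,.092],70.3)
E
```

```text
pos [0.3781 0.0204 0.2138] x [ 0.002 -0.    -1.   ] jaw yaw 71.71 shift cm [ 12.22 -19.05  23.21] yaw err deg -1.41 =twist rad 0.025 J6 0.15
```

Call:
servo_tool --series '[{"dx":0,"dy":-2.38,"dz":2.9,"twist":0},{"dx":0,"dy":-2.38,"dz":2.9,"twist":0},{"dx":0,"dy":-2.38,"dz":2.9,"twist":0},{"dx":0,"dy":-2.38,"dz":2.9,"twist":0},{"dx":0,"dy":-2.38,"dz":2.9,"twist":0},{"dx":0,"dy":-2.38,"dz":2.9,"twist":0},{"dx":0,"dy":-2.38,"dz":2.9,"twist":0},{"dx":0,"dy":-2.38,"dz":2.9,"twist":0},{"dx":0,"dy":0,"dz":0,"twist":0.025},{"dx":0,"dy":0,"dz":0,"twist":0}]'

```text
clock: 7.48
eef_pos: [0.6343, 0.1813, 0.2102]
tool_rot: [0.577, -0.406, 0.579, 0.407]
ft_force: [-0.6, -0.2, -0.8]
gripper_width: 0.0854
```

```bash
python3 - <<'E'
from h import *
from station import bot
plan(bot.sense(),[.632,.181,.092],70.3)
E
```

```text
pos [0.6343 0.1813 0.2102] x [-0.003 -0.    -1.   ] jaw yaw 70.24 shift cm [11.82  0.18 -0.09] yaw err deg 0.06 =twist rad -0.001 J6 0.5
```

Call:
servo_tool --series '[{"dx":0,"dy":0.1,"dz":-0.05,"twist":0},{"dx":2.5,"dy":0,"dz":0,"twist":0},{"dx":2.5,"dy":0,"dz":0,"twist":0},{"dx":2.5,"dy":0,"dz":0,"twist":0},{"dx":2.5,"dy":0,"dz":0,"twist":0},{"dx":1.6,"dy":0,"dz":0,"twist":0},{"dx":0,"dy":0,"dz":0,"twist":0},{"dx":0,"dy":0,"dz":0,"twist":0}]'

```text
clock: 8.15
eef_pos: [0.6306, 0.1797, 0.0977]
tool_rot: [0.578, -0.407, 0.579, 0.407]
ft_force: [0.7, -0.4, 0.7]
gripper_width: 0.0853
```

```bash
python3 look.py 4
```

```text
8.15 [ 0.67 -0.43  0.67] [-0.04 -0.04 -0.02] 0.08528731580968825
pos [0.6306 0.1797 0.0977] x [-0.001 -0.    -1.   ] jaw yaw 70.23 shift cm [0. 0. 0.] yaw err deg -0.23 =twist rad 0.004 J6 0.49
side 219 yellow ((584.553955078125, 57.7693977355957), (114.56889343261719, 53.689979553222656), 71.65565490722656) mean brg 72.27
top 209 yellow ((579.8346557617188, 38.26411819458008), (68.49517822265625, 46.14694595336914), 70.1684799194336) mean brg 71.09
```

View pics/side4.png

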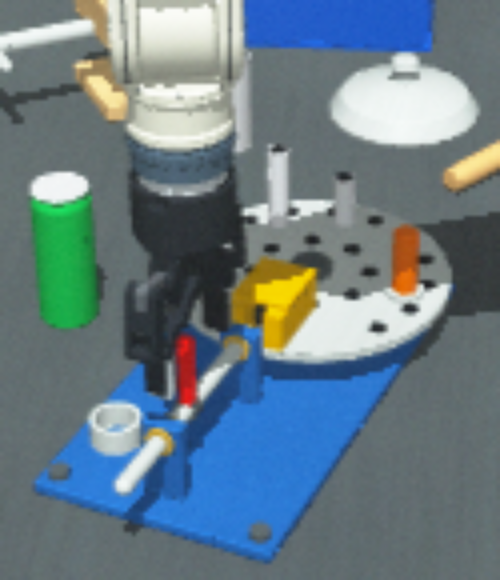

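```bash
python3 - <<'E'
from h import *
c=dict(np.load("side4.npz"))
for X in([.6306,.1797,.0977],[.6306,.1797,.13],[.645,.22,.11],[.616,.14,.11]):
    u,v=proj(c,X);print(X,(u-185)*4,(v-130)*4)
m=masks(c)["red"];m[:,:185]=0;m[:,300:]=0;m[:200]=0
v,u=np.nonzero(m);print(len(u),np.median(cloud(c)[m],0),[(r,u[v==r].min(),u[v==r].max()) for r in np.unique(v)])
# knob 110mm location on vertical line: use top of stem row
for r in (v.min(),v.max()):
  uu=u[v==r].mean();print(onplane(c,uu,r-.5 if r==v.min() else r+.5,.130 if r==v.min() else .073))
E
```

```text
[0.6306, 0.1797, 0.0977] 186.71947250186508 374.2412701722459
[0.6306, 0.1797, 0.13] 185.32390233264016 338.9256848781496
[0.645, 0.22, 0.11] 159.49630541150339 392.71264434844375
[0.616, 0.14, 0.11] 211.8127936443035 331.02967735011
76 [0.6313479  0.18350758 0.1068682 ] [(np.int64(214), np.int64(230), np.int64(232)), (np.int64(215), np.int64(229), np.int64(233)), (np.int64(216), np.int64(229), np.int64(233)), (np.int64(217), np.int64(229), np.int64(233)), (np.int64(218), np.int64(229), np.int64(233)), (np.int64(219), np.int64(229), np.int64(233)), (np.int64(220), np.int64(229), np.int64(233)), (np.int64(221), np.int64(230), np.int64(233)), (np.int64(222), np.int64(230), np.int64(233)), (np.int64(223), np.int64(230), np.int64(233)), (np.int64(224), np.int64(229), np.int64(233)), (np.int64(225), np.int64(229), np.int64(233)), (np.int64(226), np.int64(229), np.int64(233)), (np.int64(227), np.int64(230), np.int64(233)), (np.int64(228), np.int64(230), np.int64(233)), (np.int64(229), np.int64(230), np.int64(233)), (np.int64(230), np.int64(230), np.int64(233))]
[0.63237028 0.17353032 0.13      ]
[0.6317181  0.18144088 0.073     ]
```

Call:
servo_tool --series '[{"dx":0.3,"dy":-0.1,"dz":0,"twist":0},{"dx":0,"dy":0,"dz":0,"twist":0},{"dx":0,"dy":0,"dz":0,"twist":0},{"dx":0,"dy":0,"dz":0,"twist":0},{"dx":0,"dy":0,"dz":0,"twist":0},{"dx":0,"dy":0,"dz":0,"twist":0},{"dx":0,"dy":0,"dz":0,"twist":0},{"dx":0,"dy":0,"dz":0,"twist":0},{"dx":0,"dy":0,"dz":0,"twist":0},{"dx":0,"dy":0,"dz":0,"twist":0},{"dx":0,"dy":0,"dz":0,"twist":0},{"dx":0,"dy":0,"dz":0,"twist":0}]' --gripper 0.93 --squeeze 30

```text
clock: 9.25
eef_pos: [0.6322, 0.1797, 0.0945]
tool_rot: [0.578, -0.407, 0.578, 0.407]
ft_force: [-2.8, -3.5, 5.2]
gripper_width: 0.0135
```

```bash
python3 look.py 5
```

```text
9.25 [-2.79 -3.51  5.22] [-0.85  0.53 -0.01] 0.013451187416282689
pos [0.6322 0.1797 0.0945] x [ 0. -0. -1.] jaw yaw 70.23 shift cm [0. 0. 0.] yaw err deg -0.23 =twist rad 0.004 J6 0.49
side 221 yellow ((584.1548461914062, 57.67520523071289), (114.79011535644531, 54.46398162841797), 73.7262191772461) mean brg 71.98
top 209 yellow ((579.734619140625, 38.21772384643555), (69.23871612548828, 44.79671096801758), 71.68742370605469) mean brg 71.02
```

View pics/side5.png

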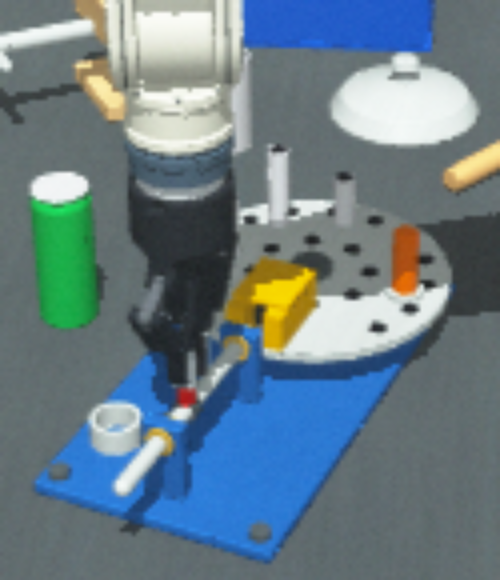

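Call:
servo_tool --series '[{"dx":0,"dy":0,"dz":-0.3,"twist":0},{"dx":0,"dy":0,"dz":-0.3,"twist":0},{"dx":0,"dy":0,"dz":-0.3,"twist":0},{"dx":0,"dy":0,"dz":-0.3,"twist":0},{"dx":0,"dy":0,"dz":-0.3,"twist":0}]'

```text
clock: 9.77
eef_pos: [0.6279, 0.1679, 0.0946]
tool_rot: [0.579, -0.407, 0.577, 0.408]
ft_force: [2.6, 8.4, 2.5]
gripper_width: 0.013
```

Call:
servo_tool --series '[{"dx":0,"dy":0,"dz":-0.1,"twist":0},{"dx":0,"dy":0,"dz":-0.1,"twist":0}]'

```text
clock: 9.93
eef_pos: [0.6272, 0.1659, 0.0946]
tool_rot: [0.579, -0.407, 0.577, 0.408]
ft_force: [2.8, 8.0, 2.7]
gripper_width: 0.0131
```

Call:
servo_tool --series '[{"dx":0,"dy":0,"dz":-0.1,"twist":0},{"dx":0,"dy":0,"dz":-0.1,"twist":0},{"dx":0,"dy":0,"dz":-0.1,"twist":0}]'

```text
clock: 10.18
eef_pos: [0.6262, 0.1632, 0.0946]
tool_rot: [0.579, -0.407, 0.577, 0.408]
ft_force: [2.0, 7.9, 2.1]
gripper_width: 0.013
```

Call:
servo_tool --series '[{"dx":0,"dy":0,"dz":-0.1,"twist":0},{"dx":0,"dy":0,"dz":-0.1,"twist":0}]'

```text
clock: 10.35
eef_pos: [0.6255, 0.1613, 0.0946]
tool_rot: [0.579, -0.407, 0.577, 0.408]
ft_force: [2.4, 8.3, 2.0]
gripper_width: 0.0132
```

Call:
servo_tool --series '[{"dx":0,"dy":0,"dz":-0.1,"twist":0},{"dx":0,"dy":0,"dz":-0.1,"twist":0}]'

```text
clock: 10.52
eef_pos: [0.6249, 0.1595, 0.0946]
tool_rot: [0.579, -0.407, 0.577, 0.408]
ft_force: [2.4, 7.5, 1.8]
gripper_width: 0.0132
```

Call:
servo_tool --series '[{"dx":0,"dy":0,"dz":-0.1,"twist":0},{"dx":0,"dy":0,"dz":-0.1,"twist":0}]'

```text
clock: 10.68
eef_pos: [0.6242, 0.1575, 0.0946]
tool_rot: [0.579, -0.407, 0.577, 0.408]
ft_force: [2.4, 7.7, 3.5]
gripper_width: 0.0134
```

Call:
servo_tool --series '[{"dx":0,"dy":0,"dz":-0.1,"twist":0},{"dx":0,"dy":0,"dz":-0.1,"twist":0}]'

```text
clock: 10.85
eef_pos: [0.6235, 0.1557, 0.0946]
tool_rot: [0.579, -0.407, 0.577, 0.408]
ft_force: [2.3, 7.4, 1.8]
gripper_width: 0.0131
```

Call:
servo_tool --series '[{"dx":0,"dy":0,"dz":-0.1,"twist":0},{"dx":0,"dy":0,"dz":-0.1,"twist":0}]'

```text
clock: 11.02
eef_pos: [0.6228, 0.1538, 0.0946]
tool_rot: [0.579, -0.407, 0.577, 0.408]
ft_force: [2.1, 8.8, 1.9]
gripper_width: 0.0128
```

Call:
servo_tool --series '[{"dx":0,"dy":0,"dz":-0.1,"twist":0},{"dx":0,"dy":0,"dz":-0.1,"twist":0},{"dx":0,"dy":0,"dz":-0.1,"twist":0}]'

```text
clock: 11.27
eef_pos: [0.6218, 0.151, 0.0946]
tool_rot: [0.579, -0.407, 0.577, 0.408]
ft_force: [2.2, 7.8, 2.8]
gripper_width: 0.0131
```

Call:
servo_tool --series '[{"dx":0,"dy":0,"dz":-0.1,"twist":0},{"dx":0,"dy":0,"dz":-0.1,"twist":0},{"dx":0,"dy":0,"dz":-0.1,"twist":0}]'

```text
clock: 11.52
eef_pos: [0.6208, 0.1481, 0.0946]
tool_rot: [0.579, -0.407, 0.577, 0.408]
ft_force: [1.8, 8.7, 2.2]
gripper_width: 0.0131
```

Call:
servo_tool --series '[{"dx":0,"dy":0,"dz":-0.1,"twist":0},{"dx":0,"dy":0,"dz":-0.1,"twist":0}]'

```text
clock: 11.68
eef_pos: [0.6201, 0.1462, 0.0946]
tool_rot: [0.579, -0.407, 0.577, 0.408]
ft_force: [2.5, 8.9, 2.5]
gripper_width: 0.013
```

Call:
servo_tool --series '[{"dx":0,"dy":0,"dz":-0.1,"twist":0},{"dx":0,"dy":0,"dz":-0.1,"twist":0}]'

```text
clock: 11.85
eef_pos: [0.6194, 0.1443, 0.0946]
tool_rot: [0.579, -0.407, 0.577, 0.408]
ft_force: [2.9, 8.2, 2.6]
gripper_width: 0.0129
```

Call:
servo_tool --series '[{"dx":0,"dy":0,"dz":-0.1,"twist":0},{"dx":0,"dy":0,"dz":-0.1,"twist":0}]'

```text
clock: 12.02
eef_pos: [0.6188, 0.1425, 0.0946]
tool_rot: [0.579, -0.407, 0.577, 0.408]
ft_force: [2.6, 8.9, 3.0]
gripper_width: 0.0127
```

Call:
servo_tool --series '[{"dx":0,"dy":0,"dz":-0.1,"twist":0},{"dx":0,"dy":0,"dz":-0.1,"twist":0}]'

```text
clock: 12.18
eef_pos: [0.6182, 0.141, 0.0946]
tool_rot: [0.58, -0.407, 0.576, 0.408]
ft_force: [4.1, 11.6, 1.7]
gripper_width: 0.0131
```

Call:
servo_tool --series '[{"dx":0,"dy":0,"dz":-0.05,"twist":0},{"dx":0,"dy":0,"dz":-0.05,"twist":0}]'

```text
clock: 12.35
eef_pos: [0.618, 0.1402, 0.0946]
tool_rot: [0.58, -0.406, 0.576, 0.408]
ft_force: [2.9, 11.2, 2.7]
gripper_width: 0.0134
```

Call:
servo_tool --series '[{"dx":0,"dy":0,"dz":-0.05,"twist":0},{"dx":0,"dy":0,"dz":-0.05,"twist":0}]'

```text
clock: 12.52
eef_pos: [0.6177, 0.1395, 0.0946]
tool_rot: [0.58, -0.406, 0.576, 0.408]
ft_force: [3.4, 12.8, 2.5]
gripper_width: 0.0132
```

Call:
servo_tool --series '[{"dx":0,"dy":0,"dz":-0.05,"twist":0},{"dx":0,"dy":0,"dz":-0.05,"twist":0}]'

```text
clock: 12.68
eef_pos: [0.6174, 0.1387, 0.0946]
tool_rot: [0.58, -0.406, 0.576, 0.408]
ft_force: [4.0, 13.5, 1.2]
gripper_width: 0.0133
```

Call:
servo_tool --series '[{"dx":0,"dy":0,"dz":-0.05,"twist":0},{"dx":0,"dy":0,"dz":-0.05,"twist":0}]'

```text
clock: 12.85
eef_pos: [0.6171, 0.1379, 0.0946]
tool_rot: [0.58, -0.406, 0.576, 0.409]
ft_force: [4.0, 12.7, 1.3]
gripper_width: 0.0134
```

Call:
servo_tool --series '[{"dx":0,"dy":0,"dz":-0.05,"twist":0},{"dx":0,"dy":0,"dz":-0.05,"twist":0}]'

```text
clock: 13.02
eef_pos: [0.6168, 0.1371, 0.0946]
tool_rot: [0.58, -0.406, 0.576, 0.409]
ft_force: [4.0, 13.9, 0.2]
gripper_width: 0.0129
```

Call:
servo_tool --series '[{"dx":0,"dy":0,"dz":-0.05,"twist":0},{"dx":0,"dy":0,"dz":0,"twist":0}]'

```text
clock: 13.18
eef_pos: [0.6167, 0.1366, 0.0946]
tool_rot: [0.58, -0.406, 0.576, 0.409]
ft_force: [5.0, 13.9, 1.0]
gripper_width: 0.0134
```

Call:
servo_tool --series '[{"dx":0,"dy":0,"dz":-0.05,"twist":0},{"dx":0,"dy":0,"dz":0,"twist":0}]'

```text
clock: 13.35
eef_pos: [0.6166, 0.1364, 0.0946]
tool_rot: [0.58, -0.406, 0.576, 0.409]
ft_force: [4.0, 15.1, 0.7]
gripper_width: 0.0137
```

Call:
servo_tool --series '[{"dx":0,"dy":0,"dz":-0.05,"twist":0},{"dx":0,"dy":0,"dz":0,"twist":0}]'

```text
clock: 13.52
eef_pos: [0.6166, 0.1363, 0.0946]
tool_rot: [0.58, -0.406, 0.575, 0.409]
ft_force: [6.8, 16.8, 0.5]
gripper_width: 0.0132
```

Call:
servo_tool --series '[{"dx":0,"dy":0,"dz":-0.04,"twist":0},{"dx":0,"dy":0,"dz":0,"twist":0},{"dx":0,"dy":0,"dz":0,"twist":0}]'

```text
clock: 13.77
eef_pos: [0.6166, 0.1362, 0.0946]
tool_rot: [0.58, -0.406, 0.575, 0.409]
ft_force: [6.3, 18.1, -0.1]
gripper_width: 0.0129
```

```bash
python3 -c "
from station import bot
s=bot.sense();print(s['ft_force'],s['eef_pos'])"
```

```text
[ 6.28726234 18.09472091 -0.08149927] [0.61657426 0.1362338  0.09463293]
```

Call:
servo_tool --series '[{"dx":0,"dy":0,"dz":0.05,"twist":0},{"dx":0,"dy":0,"dz":0.05,"twist":0},{"dx":0,"dy":0,"dz":0.05,"twist":0},{"dx":0,"dy":0,"dz":0,"twist":0}]'

```text
clock: 14.1
eef_pos: [0.6166, 0.1363, 0.0946]
tool_rot: [0.58, -0.407, 0.576, 0.408]
ft_force: [4.0, 11.4, 1.5]
gripper_width: 0.0136
```

Call:
servo_tool --series '[{"dx":0,"dy":0,"dz":0.05,"twist":0},{"dx":0,"dy":0,"dz":0.05,"twist":0},{"dx":0,"dy":0,"dz":0,"twist":0}]'

```text
clock: 14.35
eef_pos: [0.6166, 0.1363, 0.0946]
tool_rot: [0.579, -0.407, 0.577, 0.408]
ft_force: [1.6, 6.6, 3.2]
gripper_width: 0.0129
```

Call:
servo_tool --series '[{"dx":0,"dy":0,"dz":0,"twist":0},{"dx":0,"dy":0,"dz":0,"twist":0},{"dx":0,"dy":0,"dz":0,"twist":0},{"dx":0,"dy":0,"dz":0,"twist":0},{"dx":0,"dy":0,"dz":0,"twist":0},{"dx":0,"dy":0,"dz":0,"twist":0}]' --gripper 0.4

```text
clock: 14.85
eef_pos: [0.6158, 0.1344, 0.0942]
tool_rot: [0.578, -0.407, 0.578, 0.407]
ft_force: [0.1, 0.9, -0.2]
gripper_width: 0.0512
```

Call:
servo_tool --series '[{"dx":-1.5,"dy":0,"dz":0,"twist":0},{"dx":-2.5,"dy":0,"dz":0,"twist":0},{"dx":-3,"dy":0,"dz":0,"twist":0},{"dx":-3,"dy":0,"dz":0,"twist":0},{"dx":-3,"dy":0,"dz":0,"twist":0},{"dx":0,"dy":3,"dz":0,"twist":0},{"dx":0,"dy":3,"dz":0,"twist":0},{"dx":0,"dy":3,"dz":0,"twist":0},{"dx":0,"dy":3,"dz":0,"twist":0},{"dx":0,"dy":3,"dz":0,"twist":0},{"dx":0,"dy":3,"dz":0,"twist":0},{"dx":0,"dy":3,"dz":0,"twist":0},{"dx":0,"dy":0,"dz":0,"twist":0},{"dx":0,"dy":0,"dz":0,"twist":0}]'

```text
clock: 16.02
eef_pos: [0.4171, 0.2059, 0.225]
tool_rot: [0.579, -0.407, 0.578, 0.407]
ft_force: [1.0, 0.5, -0.1]
gripper_width: 0.0513
```

```bash
python3 look.py 6; python3 - <<'E'
from h import *
for k in "06":
    c=dict(np.load(f"side{k}.npz"));m=masks(c)["red"];m[:,:185]=0;m[:,300:]=0;m[:180]=0
    v,u=np.nonzero(m);print(len(u),np.median(cloud(c)[m],0).round(4))
E
```

```text
16.0167 [ 0.99  0.47 -0.11] [-0.01  0.03  0.03] 0.05125703582294307
pos [0.4171 0.2059 0.225 ] x [ 0.001  0.    -1.   ] jaw yaw 70.34 shift cm [0. 0. 0.] yaw err deg -0.34 =twist rad 0.006 J6 0.62
side 225 yellow ((581.974853515625, 58.215576171875), (115.3453369140625, 58.86696243286133), 71.65565490722656) mean brg 72.23
top 221 yellow ((580.490234375, 39.1220588684082), (70.55408477783203, 46.79805374145508), 70.1684799194336) mean brg 70.52
71 [0.6314 0.1833 0.1096]
68 [0.6164 0.1412 0.108 ]
```

View pics/side6.png

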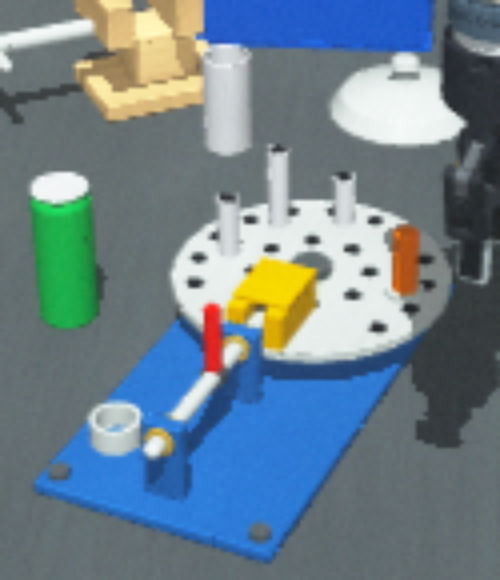

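View pics/top6.png

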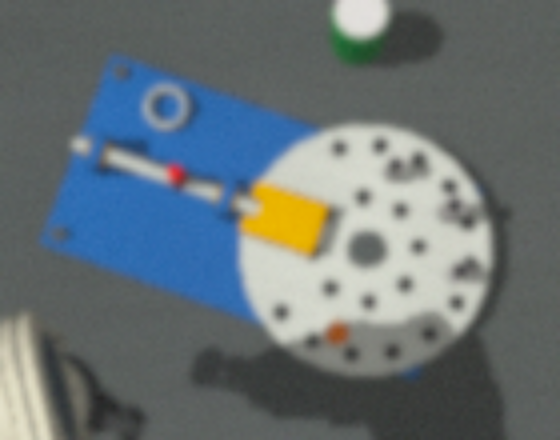

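```bash
python3 - <<'E'
from h import *
d=np.array([np.cos(np.radians(70.3)),np.sin(np.radians(70.3)),0])
K=np.array([.632,.1797,.115])
for nm in("side","top"):
    c=[dict(np.load(f"{nm}{k}.npz")) for k in "06"]
    pts=[]
    for q in c:
        p=q["pixels"].astype(float);w=np.clip(p[...,0]-1.3*np.maximum(p[...,1],p[...,2])-15,0,None)
        u0,v0=(proj(q,K) if q is c[0] else proj(q,K-d*.0462))
        v,u=np.mgrid[0:384,0:512];w=w*((abs(u-u0)<8)&(abs(v-v0)<13))
        pts.append(np.array([(w*u).sum(),(w*v).sum()])/w.sum())
    sh=pts[1]-pts[0]
    J=(np.array(proj(c[0],K-d*.046))-np.array(proj(c[0],K)))/46
    print(nm,pts,"travel mm",(sh@J)/(J@J))
E
```

```text
side [array([231.15403809, 221.74264442]), array([237.66109816, 213.87510533])] travel mm 44.19578534451509
top [array([202.08407541, 168.93156839]), array([213.49099688, 173.21134695])] travel mm 44.5410285143174
```

```bash
python3 - <<'E'
from h import *
d=np.array([np.cos(np.radians(70.3)),np.sin(np.radians(70.3)),0])
for nm,z in(("side",.066),("top",.07)):
    for k in "0456":
        q=dict(np.load(f"{nm}{k}.npz"));g=cv2.cvtColor(q["pixels"],cv2.COLOR_RGB2GRAY).astype(np.float32)
        rr=np.arange(.275,.36,.0005);prof=[]
        for r in rr:
            s=0
            for o in(-.003,0,.003):
                X=np.array([.5537,-.038,z])+d*r+o*np.array([-d[1],d[0],0]);u,v=proj(q,X)
                s+=cv2.remap(g,np.float32([[u]]),np.float32([[v]]),cv2.INTER_LINEAR)[0,0]
            prof.append(s/3)
        prof=np.array(prof);hi=prof.max();lo=prof[-15:].mean();i=np.nonzero(prof>(hi+lo)/2)[0].max()
        f=(prof[i]-(hi+lo)/2)/(prof[i]-prof[i+1]);print(nm,k,"tail r mm",round(1000*(rr[i]+f*.0005),2),hi.round(),lo.round())
E
```

```text
side 0 tail r mm 336.59 222.0 92.0
side 4 tail r mm 336.76 228.0 97.0
side 5 tail r mm 338.59 228.0 98.0
side 6 tail r mm 291.55 228.0 99.0
top 0 tail r mm 337.97 193.0 99.0
top 4 tail r mm 349.45 223.0 184.0
top 5 tail r mm 348.51 222.0 181.0
top 6 tail r mm 293.97 178.0 95.0
```

```bash
python3 -c "
from station import bot
print(bot.sense()['ft_force']);print(bot.finish_job())"
```

```text
[-0.46243295  1.06358001  0.62676224]
the job is handed in; nothing more can be done
None
```

I turned the plate about 26° by its post until the keeper faced the bolt. I then slid the bolt in by its knob until the buffer was solid, let go and backed clear. The job was handed in at about 16 s; no verdict is reported.

- **Alignment:** before the push, the keeper pointed at 70.5–70.9° and the bolt line at about 70.3°. The mouth was within about 1 mm of the line in both views.
- **Feeling it home:** sliding friction read 8–9 N. The buffer met the nose about 20 mm inside the mouth and the bolt stopped about 6 mm further on. The hand force at the stop was about 19 N, so the bolt pressed the keeper with about 10–11 N at most, against the limit of 18 N. That figure is worked out from the wrist force minus friction, not measured directly.
- **After letting go:** the bolt had not sprung back and the nose sits inside the keeper. I saw no shift of the pipe ring, can, tube end or lid in the close-up views, but did not measure them. The mug, hammer and wrench I did not check again. The final wrist force was about 1 N, which is noise.
- **One disagreement, resolved:** the knob images gave 44.3 mm of travel, but the arm moved 46.2 mm. The rod's tail showed that closing the jaws first drew the bolt back about 1.9 mm, and that it then went in about 47 mm.

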